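# Clamp the turned shaft with the swing strap and cam lever

## Task

Clamp the turned shaft in its V-block: with the fingertips or the outside of the fingers, push the dark clamp strap round over the shaft as far as its stop while the lever is still up, then push the cam lever with the red knob fully down so that the brass pad bears on the shaft. Only push, without forcing anything: pinch and lift nothing, leave the shaft lying where it is in the V-block and do not disturb the loose things around; finish clear of everything.

Things in the scene. Friction and masses are not known exactly. Their poses are not given: they have to be found in the camera images.
- fixture: Clamping fixture, screwed down: aluminium base plate 120 x 145 mm, 12 mm thick. Origin on the bench surface directly below the middle of the shaft; z up. The shaft lies along the fixture's x; the clamp post (25 mm diameter) stands at y = -65 mm. The steel V-block (44 mm along x, 40 mm along y, its top 44 mm above the bench) stands at the origin. With the strap over the shaft, the strap runs along +y from the post.
- strap_pivot (a point): Point on the upright swing axis of the strap (the post's axis), 80 mm above the bench, level with the middle of the strap's thickness while the lever is up.
- strap_swing (a joint): Swing angle of the strap about the upright axis through strap_pivot, rad: 0 = over the shaft, against its stop (strap along the fixture's +y); up to 1.6 = swung aside towards the fixture's +x (the strap then points along (sin q, cos q, 0) in the fixture's frame). Starts at 0.8 to 1.25. Friction holds it where it is left; about 1.2 N at 105 mm from the axis swings it. The lever swings round with it.
- strap_bar: Dark steel clamp strap, straight bar 26 mm wide and 14 mm thick, reaching from the post axis to 125 mm from it. Origin on the swing axis at bench height; y along the strap, outwards; z up. Its flat underside is 73.5 mm and its top 87.5 mm above the bench while the lever is up (5 mm lower with the lever down). A nut, 6 mm high, stands on it at y = 65 mm.
- strap_mark (a point): Point inside the strap, 105 mm out from the swing axis, mid-width and mid-thickness: a good place to push, sideways, on either long edge (13 mm to each side). Axes as strap_bar.
- pad: Brass pad, 18 mm diameter, under the strap 65 mm from the swing axis, sprung. Origin at the centre of its lower face, 59 mm above the bench and about 2 mm above the shaft while the lever is up; with the lever fully down it presses on the shaft with about 7 N.
- lever_pivot (a point): Centre of the cam lever's level hinge pin, on the swing axis, 102 mm above the bench. Axes as strap_bar.
- cam_lever (a joint): Cam lever angle, rad: 0 = up (lever rises from lever_pivot at 50 degrees above level, over the side opposite to the strap, that is towards strap_bar's -y), 0.87 = fully down (level, along strap_bar's -y), at its stop. Starts at 0 to 0.1. Elevation above level = 0.87 - q. Friction holds it where it is left; 3 N at the knob, square to the lever, moves it.
- lever_knob: Red ball knob, 24 mm diameter, at the end of the cam lever, 85 mm from lever_pivot; the lever's arm is a round bar 10 mm thick. Origin at the ball's centre.
- shaft: Loose turned steel shaft, 22 mm diameter with 16 mm journals, 120 mm long over all, lying along x in the V-block. Origin at its centre, 46 mm above the bench (top of the shaft 57 mm). It must stay where it is.
- screw_tin: Bystander: round tin with pale lid, 72 mm diameter, 50 mm high, origin under it. Leave alone.
- v_block_spare: Bystander: grey V-block, 55 x 50 x 40 mm, origin under it. Leave alone.
- marker_black: Bystander: black marker, 135 mm long, lying on the bench. Leave alone.
- spanner_13: Bystander: open-ended spanner, 154 mm long, lying on the bench. Leave alone.
- gauge_block_a: Bystander: steel gauge block, 9 x 30 x 30 mm, standing, origin under it. Leave alone.
- enamel_mug: Bystander: cream enamel mug, 82 mm diameter, 88 mm high, origin under it. Leave alone.

How it is judged:
By the outcome, as a careful person would: the job done as asked, in the order asked, and still so for the second after the job is handed in, with the robot touching nothing.
It also fails if it takes over 48 s, if anything falls off the work surface, if the arm or the gripper's body presses on something with over 40 N, if the wrist force passes 120 N, or if a joint passes its speed limit or range.

## Robot

A 6-joint arm with a two-finger parallel gripper is mounted at the origin on a cart in front of the work surface, level with it; the furniture and walls round the work are solid. World frame = base frame: x ahead of the robot, y to its left, z up, the work surface at z = 0. Lengths are in m, angles in rad, forces in N, time in s.
With the tool pointing down it reaches from about 0.275 to 0.725 m from the base axis. Payload 15.9 kg.
Tool frame: the origin (TCP) lies at the very end of the fingers, on their centre line; the grasp point (between the pads) lies 19 mm behind it (arm.grip_depth is the distance from the TCP to the grasp point, in m); z points along the fingers, x is the direction in which the jaws open and shut, and the axes are right-handed (so a half turn about z gives the same grasp; the last joint's range is limited). The gripper opens to 85 mm and grips with 20 to 120 N. Pads are 22 mm wide; open, the fingers measure 114 mm over their backs; the gripper's body (76 mm by 85 mm) begins 54 mm behind the grasp point. The pads swing forward as they close: fully open they stand 13 mm farther back than shut.
Start: joints at [-1.128, 0.213, -0.034, 1.323, 0, 1.571], TCP at [0.214, -0.452, 0.199] pointing down, gripper open.
Joint ranges: [-2.98, 2.98], [-0.74, 1.72], [-1.14, 1.35], [-2.1, 2.04], [-1.57, 1.44], [-3.14, 3.14]. Speed limits (rad/s): [1.89, 1.89, 2.39, 2.57, 3.14, 3.14].

## Interface

Orientations are given as a unit quaternion [x, y, z, w].
In Python, from bench import arm, hand, get_image, camera_model, order, outline_of, pinpoint gives the robot as it stands. Calls block until the motion is done:
- arm.move_ptp(position, orientation): joint-space move of the TCP to a pose.
- arm.servo_line(position, speed=0.15, ori=None, force_limit=None): straight line of the TCP; ori=None keeps the orientation; speed is the mean speed in m/s. With force_limit (N) it stops when the force on the tool has changed by that much, and returns True; else False.
- arm.move_j(angles): joint-space move.
- hand.gripper_to(opening, squeeze=None): opening from 0.0 (shut) to 1.0 (fully open); squeeze is the grip in N (None keeps the last); returns when the fingers have stopped.
- arm.wait(seconds).
- arm.ik(position, orientation): joint angles nearest the present ones, or None.
- arm.observe(): the state.
- get_image(name): name is "scene" or "top" or "wrist"; returns the picture (384x512x3 uint8, red, green, blue); there is no depth.
- camera_model(name): a dict with "mtx" (3x3 intrinsics, pixels), "extrinsics" (4x4, takes a point from camera to world coordinates). Camera axes: x right, y down, z forward; pixel columns grow to the right and rows downward; lengths in m; the calibration is good to about 2 mm. A picture is of the moment at which its call begins: read the wrist's pose just before it. camera_model takes no time and is no camera call; for the wrist camera it gives the pose at the moment of the call.
A pose or a line that the arm cannot do raises arm.PlanningError and nothing moves.
- order.close_job(): hands the job in, once; it reports no verdict.
Trained networks look in the newest picture that a camera, given by its name, has taken for a name from the list of things; names that differ only in an ending like _2 or _b are one class to them, and where a whole thing is asked for, a point or a joint stands for the part that bears it (a point fixed in the world has none). Each returns a list of dicts, best first, with "confidence" (0 to 1); they miss things now and then, are a little off and sometimes report something else, mostly with a low value. They report only what shows in the picture. A call takes as long as a camera call.
- outline_of(camera, query): "mask" (384x512 bool, what is visible of it) and "uv" ([column, row] in pixels, amid what is visible of it).
- pinpoint(camera, query): "uv" ([column, row] in pixels: a listed point, or the origin of a listed thing).
The state is a dict: "time_s": time; "joint_positions": joint angles; "joint_velocities": joint speeds; "effort": joint torques, N m; "tcp_pos": TCP position; "tcp_rot": TCP orientation; "wrist_force": force on the tool from outside, world axes, zero at the start; "wrist_torque": the same for the moment, N m; "opening": opening from 0.0 (shut) to 1.0 (fully open).
Only numpy, scipy, OpenCV 4.12 (cv2) and the standard library are available. Lean on these libraries where they do the work, as an engineer would, in place of code of your own. Each camera call takes 0.05 s, during which the arm holds its last target. There are 200 camera calls.

## Working session

There is one attempt and no reset: what is moved stays moved. The work goes in short steps, each a Python script; the robot and the scene stay as the last script left them, time stands still between calls to the robot, and variables do not carry over. Pictures are saved under pics/ and viewed, about 8 in all and at most 12, crops included, and the job is handed in when it is done.

```bash
ls; mkdir -p pics; cat > h.py <<'E'
import numpy as np, cv2
from bench import arm, hand, get_image, camera_model, order, outline_of, pinpoint
def save(cam,name):
    im=get_image(cam); cv2.imwrite(f'pics/{name}.png',im[:,:,::-1]); return im
def ray(cam,uv):
    m=camera_model(cam); T=np.array(m['extrinsics']); K=np.array(m['mtx'])
    d=T[:3,:3]@np.linalg.solve(K,[uv[0],uv[1],1.]); return T[:3,3],d/np.linalg.norm(d)
def at_z(cam,uv,z):
    o,d=ray(cam,uv); return o+d*(z-o[2])/d[2]
def tri(rays):
    A=0;b=0
    for o,d in rays:
        P=np.eye(3)-np.outer(d,d); A=A+P; b=b+P@o
    return np.linalg.solve(A,b)
def proj(cam,p):
    m=camera_model(cam); T=np.linalg.inv(np.array(m['extrinsics'])); q=np.array(m['mtx'])@(T[:3,:3]@p+T[:3,3]); return q[:2]/q[2]
E
python3 - <<'E'
from h import *
a=save('scene','scene0'); b=save('top','top0')
cv2.imwrite('pics/both.png',cv2.resize(np.vstack([a,b])[:,:,::-1],None,fx=.78,fy=.78,interpolation=cv2.INTER_AREA))
print(arm.observe()['time_s'])
for c in ('top','scene'):
    print(c,np.array(camera_model(c)['extrinsics'])[:3,3])
    for q,z in [('fixture',0),('strap_pivot',.08),('strap_mark',.0805),('lever_pivot',.102),('lever_knob',.16),('pad',.059),('shaft',.046),('screw_tin',0),('v_block_spare',0),('marker_black',.0),('spanner_13',0),('gauge_block_a',0),('enamel_mug',0)]:
        r=pinpoint(c,q)
        for x in r[:2]: print(q,round(x['confidence'],2),np.round(x['uv'],1),np.round(at_z(c,x['uv'],z),3))
print(arm.observe()['time_s'])
E
```

```text
pics
0.1
top [ 0.33677565 -0.20928411  1.13036194]
fixture 0.71 [285.9 206.5] [ 0.532 -0.293  0.   ]
strap_pivot 0.62 [280.7 226.9] [ 0.46  -0.272  0.08 ]
strap_pivot 0.31 [341.9 260.1] [ 0.371 -0.44   0.08 ]
strap_mark 0.73 [317.3 222. ] [ 0.475 -0.375  0.081]
strap_mark 0.33 [277.8 222.5] [ 0.472 -0.264  0.081]
lever_pivot 0.92 [278.  222.9] [ 0.468 -0.264  0.102]
lever_knob 0.62 [260.6 222.6] [ 0.461 -0.216  0.16 ]
pad 0.44 [344.7 259.4] [ 0.374 -0.453  0.059]
shaft 0.49 [290.5 206.6] [ 0.524 -0.303  0.046]
shaft 0.18 [280.6 226.5] [ 0.465 -0.274  0.046]
screw_tin 0.88 [325.5 174.9] [ 0.633 -0.415  0.   ]
v_block_spare 0.58 [183.9 150.4] [0.706 0.027 0.   ]
v_block_spare 0.35 [279.4 224.3] [ 0.477 -0.273  0.   ]
marker_black 0.7 [345.1 259.9] [ 0.375 -0.467  0.   ]
gauge_block_a 0.6 [169.8 240.8] [0.423 0.054 0.   ]
enamel_mug 0.78 [239.2 149.6] [ 0.711 -0.147  0.   ]
scene [ 0.07843408 -0.99830746  0.68613502]
fixture 0.85 [263.4 261.9] [ 0.529 -0.296  0.   ]
strap_pivot 0.71 [237.2 239.4] [ 0.466 -0.272  0.08 ]
strap_mark 0.63 [262.2 260.5] [ 0.476 -0.373  0.081]
lever_pivot 0.94 [233.2 229.2] [ 0.464 -0.257  0.102]
lever_knob 0.51 [225.6 199.4] [ 0.47  -0.208  0.16 ]
lever_knob 0.28 [233.6 230.6] [ 0.424 -0.336  0.16 ]
shaft 0.58 [265.7 251.1] [ 0.526 -0.311  0.046]
shaft 0.48 [321.3 271.8] [ 0.596 -0.442  0.046]
screw_tin 0.75 [323.7 274.6] [ 0.632 -0.414  0.   ]
v_block_spare 0.85 [258.4 191.8] [0.707 0.021 0.   ]
v_block_spare 0.42 [232.9 230.5] [ 0.528 -0.133  0.   ]
marker_black 0.72 [243.4 329.7] [ 0.375 -0.464  0.   ]
marker_black 0.18 [258.4 191.4] [0.708 0.023 0.   ]
spanner_13 0.66 [289.6 210.8] [ 0.729 -0.129  0.   ]
spanner_13 0.54 [215.6 200.5] [0.559 0.042 0.   ]
gauge_block_a 0.62 [172.  213.9] [0.409 0.038 0.   ]
enamel_mug 0.92 [290.5 210.8] [ 0.731 -0.13   0.   ]
1.4
```

View pics/both.png

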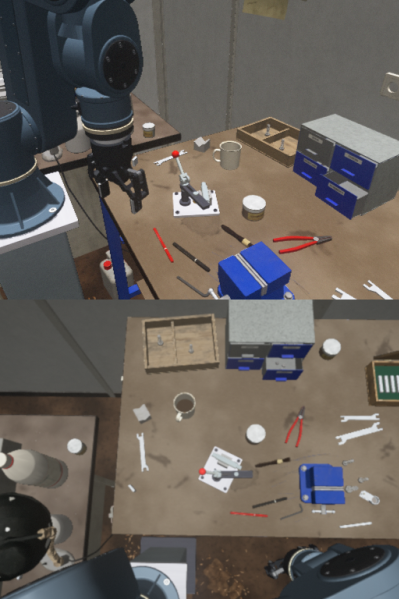

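The fixture sits at about (0.53, -0.295) and the strap pivot at about (0.466, -0.268). The strap points along world -y, so swing is about 1.1, and the lever is up towards +y. Next I'll look closer with the wrist camera from above.

```bash
python3 - <<'E'
from h import *
s=arm.observe(); print(s['tcp_rot'],s['wrist_force'],np.round(camera_model('wrist')['extrinsics'],3))
hand.gripper_to(0.0,20)
p=[0.40,-0.32,0.33]
arm.move_ptp(p,s['tcp_rot'])
s=arm.observe(); print(s['time_s'],s['tcp_pos'],np.round(camera_model('wrist')['extrinsics'],3))
save('wrist','w1')
for q,z in [('fixture',0),('strap_pivot',.08),('strap_mark',.0805),('lever_pivot',.102),('lever_knob',.16),('shaft',.046)]:
    for x in pinpoint('wrist',q)[:2]: print(q,round(x['confidence'],2),np.round(x['uv'],1),np.round(at_z('wrist',x['uv'],z),3))
print(arm.observe()['time_s'])
E
```

```text
[ 8.45110900e-01 -5.34591027e-01  2.79221010e-06 -2.10588657e-06] [ 0.0186932   0.25429168 -0.31619346] [[ 0.428 -0.858 -0.283  0.288]
 [-0.904 -0.406 -0.135 -0.418]
 [ 0.001  0.314 -0.95   0.373]
 [ 0.     0.     0.     1.   ]]
3.1917 [ 0.3993549  -0.32056971  0.32933569] [[ 0.427 -0.858 -0.284  0.473]
 [-0.904 -0.405 -0.135 -0.287]
 [ 0.     0.314 -0.949  0.503]
 [ 0.     0.     0.     1.   ]]
fixture 0.88 [272.1  69.5] [ 0.527 -0.293  0.   ]
strap_pivot 0.84 [240.   97.1] [ 0.468 -0.267  0.08 ]
strap_mark 0.6 [308.1 129.4] [ 0.47  -0.374  0.081]
lever_pivot 0.6 [242.1  95.8] [ 0.471 -0.27   0.102]
lever_pivot 0.17 [308.3 129.3] [ 0.47  -0.37   0.102]
lever_knob 0.74 [189.2  71.6] [ 0.469 -0.209  0.16 ]
lever_knob 0.57 [45.1 34.8] [ 0.438 -0.056  0.16 ]
shaft 0.92 [283.5  72.2] [ 0.527 -0.309  0.046]
3.5417
```

View pics/w1.png

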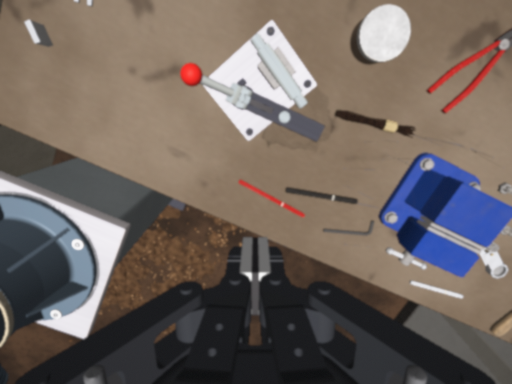

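The wrist picture shows the plate with corners at about (272,20), (317,85), (249,140) and (202,85), the shaft from (257,38) to (302,104), the knob at (190,74), and the strap end at (315,131). I'll get the fixture heading from these.

```bash
python3 - <<'E'
from h import *
ang=lambda v: np.degrees(np.arctan2(v[1],v[0]))
C=[at_z('wrist',u,.012) for u in [(272,20),(317,85),(249,140),(202,85)]]
for i in range(4):
    v=C[(i+1)%4]-C[i]; print(np.round(C[i],3),round(np.linalg.norm(v),3),ang(v))
a,b=at_z('wrist',(257,38),.05),at_z('wrist',(302,104),.05); print(a,b,np.linalg.norm(b-a),ang(b-a),(a+b)/2)
for c in ('wrist',):
    for q in ('shaft','strap_bar'):
        for r in outline_of(c,q)[:1]:
            m=r['mask'].astype(np.uint8); rect=cv2.minAreaRect(cv2.findNonZero(m)); print(q,r['confidence'],rect)
            z=.05 if q=='shaft' else .0875
            pts=[at_z(c,p,z)[:2] for p in cv2.findNonZero(m)[:,0]]; pts=np.array(pts); w,V=np.linalg.eigh(np.cov(pts.T)); print(pts.mean(0),ang(V[:,1]))
E
```

```text
[ 0.588 -0.262  0.012] 0.118 -115.74102923416177
[ 0.537 -0.368  0.012] 0.141 153.82104373243405
[ 0.411 -0.306  0.012] 0.115 65.84747599801615
[ 0.458 -0.2    0.012] 0.144 -25.16550441206805
[ 0.55032996 -0.25418362  0.05      ] [ 0.49900193 -0.35394647  0.05      ] 0.11219266159497125 -117.22583884431144 [ 0.52466595 -0.30406504  0.05      ]
shaft 0.61 ((278.2647399902344, 70.66526794433594), (85.11404418945312, 15.324509620666504), 54.9041862487793)
[ 0.52500088 -0.30110497] 64.07711308955282
strap_bar 0.8 ((282.5007019042969, 115.69419860839844), (83.78060150146484, 18.973026275634766), 25.144786834716797)
[ 0.47173988 -0.33310613] 91.16660025018847
```

```bash
cat >> h.py <<'E'
from scipy.spatial.transform import Rotation as R
P=np.array([0.467,-0.267])
def quat(xdeg): # tool down, tool x at heading xdeg
    a=np.radians(xdeg); x=np.array([np.cos(a),np.sin(a),0]); z=np.array([0,0,-1.]); return R.from_matrix(np.c_[x,np.cross(z,x),z]).as_quat()
def fpos(th,off,z,r=.105):
    a=np.radians(th); return np.array([*(P+r*np.array([np.cos(a),np.sin(a)])+off*np.array([np.sin(a),-np.cos(a)])),z])
E
python3 - <<'E'
from h import *
for th in (-88,-55,-20):
    print(th,np.round(fpos(th,.024,.068),3),np.round(arm.ik(fpos(th,.024,.068),quat(th)),2))
arm.move_ptp(fpos(-88,.050,.15),quat(-88))
arm.servo_line(fpos(-88,.050,.068),0.12)
f0=np.array(arm.observe()['wrist_force']); print(f0)
for th in list(range(-88,-24,8))+[-21,-17]:
    hit=arm.servo_line(fpos(th,.024,.068),0.07,ori=quat(th),force_limit=6)
    s=arm.observe(); print(th,hit,round(s['time_s'],2),np.round(s['tcp_pos'],4),np.round(np.array(s['wrist_force'])-f0,1))
    if hit: break
save('wrist','w2');save('scene','s2')
for c in ('scene','top'):
    if c=='top': save('top','t2')
    for q,z in [('strap_mark',.0805),('lever_knob',.16)]:
        for x in pinpoint(c,q)[:1]: print(c,q,round(x['confidence'],2),np.round(x['uv'],1),np.round(at_z(c,x['uv'],z),3))
E
```

```text
-88 [ 0.447 -0.373  0.068] [-0.7   0.43 -0.06  1.07  0.    2.41]
-55 [ 0.508 -0.367  0.068] [-0.63  0.52  0.08  1.13  0.    1.9 ]
-20 [ 0.557 -0.325  0.068] [-0.53  0.56  0.14  1.15  0.    1.39]
[ 0.28578763 -0.08937131 -0.07742568]
-88 False 5.78 [ 0.4469 -0.3726  0.0678] [-1.1 -0.5  0.8]
-80 False 6.15 [ 0.4613 -0.3745  0.0679] [ 0.3  0.5 -0.1]
-72 False 6.52 [ 0.4762 -0.3742  0.0679] [-0.1  0.1 -0.3]
-64 False 6.88 [ 0.4909 -0.3719  0.0679] [-1.5  1.2 -0. ]
-56 False 7.25 [ 0.5053 -0.3675  0.0679] [-0.7  0.2 -0.7]
-48 False 7.62 [ 0.5189 -0.3612  0.068 ] [ 0.4  1.  -0.3]
-40 False 7.98 [ 0.5316 -0.3531  0.068 ] [-0.8 -0.7 -1.1]
-32 False 8.35 [ 0.5429 -0.3433  0.068 ] [-1.   0.6 -0.3]
-21 False 8.79 [ 0.556  -0.3274  0.068 ] [-0.5  1.2  1.2]
-17 False 9.05 [ 0.5601 -0.321   0.068 ] [-0.  -0.6  0.5]
scene strap_mark 0.82 [260.8 261.5] [ 0.472 -0.374  0.081]
scene lever_knob 0.37 [226.4 199.5] [ 0.472 -0.21   0.16 ]
top lever_knob 0.69 [238.8 145.9] [ 0.668 -0.154  0.16 ]
```

```bash
python3 - <<'E'
import cv2,numpy as np
s=cv2.imread('pics/s2.png')[170:310,160:360];w=cv2.imread('pics/w2.png')
s=cv2.resize(s,None,fx=2.2,fy=2.2,interpolation=3);w=cv2.resize(w,(394,308))
print(s.shape)
cv2.imwrite('pics/c2.png',np.hstack([s,w])[:, :800])
E
```

```text
(308, 440, 3)
```

View pics/c2.png

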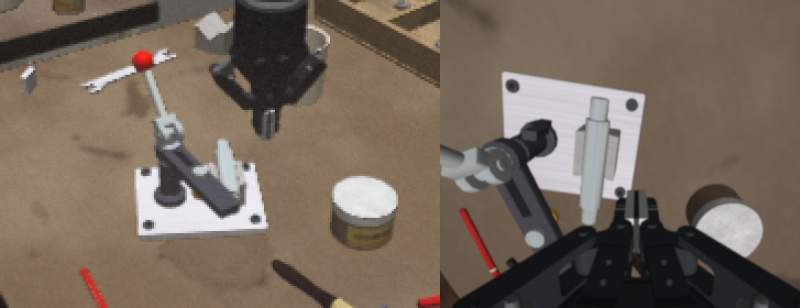

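```bash
python3 - <<'E'
from h import *
s=arm.observe(); t=np.array(s['tcp_pos']); print(s['time_s'],t,s['opening'],s['joint_positions'])
for c in ('scene','top'): print(c,proj(c,t),proj(c,t+[0,0,.073]),proj(c,np.array([.47,-.372,.0875])))
print('wrist',proj('wrist',t), np.round(camera_model('wrist')['extrinsics'],3))
b=cv2.imread('pics/t2.png')[130:300,190:400]; cv2.imwrite('pics/t2c.png',cv2.resize(b,None,fx=3,fy=3,interpolation=3))
E
```

```text
9.4 [ 0.56028061 -0.32083668  0.06801055] 0.0006255964268688321 [-5.20044761e-01  5.63378838e-01  1.45036691e-01  1.15243478e+00
 -2.01877476e-05  1.34842052e+00]
scene [279.8151421  241.87576148] [280.92900441 217.30311325] [259.66290621 258.76078856]
top [297.36916036 192.88454977] [300.18844222 187.32838498] [316.75580431 223.54316617]
wrist [253.53295913 226.86415165] [[ 0.956 -0.279 -0.092  0.584]
 [-0.294 -0.907 -0.3   -0.245]
 [ 0.     0.314 -0.949  0.241]
 [ 0.     0.     0.     1.   ]]
```

View pics/t2c.png

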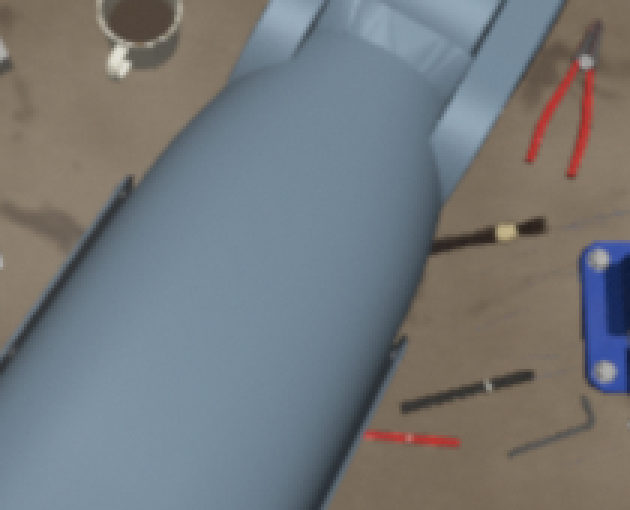

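```bash
python3 - <<'E'
from h import *
t=np.array(arm.observe()['tcp_pos'])
for d in (0,.01,.02,.03,.04): print(d,proj('wrist',t+[0,0,d]),proj('scene',t+[0,0,d]))
w=cv2.imread('pics/w2.png')[180:320,200:310]; s=cv2.imread('pics/s2.png')[170:275,235:325]
cv2.imwrite('pics/c3.png',np.hstack([cv2.resize(w,(400,510),interpolation=0),cv2.resize(s,(400,510),interpolation=0)]))
E
```

```text
0 [253.53295913 226.86415165] [279.8151421  241.87576148]
0.01 [253.47341323 233.53725434] [279.96294533 238.61511015]
0.02 [253.40723824 240.95325634] [280.11222602 235.32186481]
0.03 [253.33326191 249.24352779] [280.26300643 231.99553429]
0.04 [253.25001828 258.57235332] [280.4153093  228.63561749]
```

View pics/c3.png

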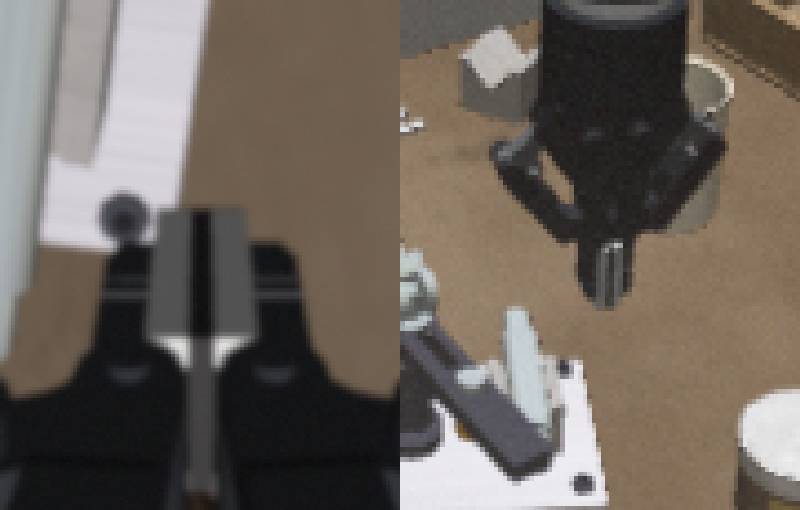

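The scene picture shows the strap unmoved, and the fingertip ends at row ~233 where the reported TCP projects to row 242. The shut fingers really end well behind the TCP, so they passed over the strap. I'll quantify the offset using the fingertip's near edge.

```bash
python3 - <<'E'
from h import *
s=arm.observe(); t=np.array(s['tcp_pos']); M=R.from_quat(s['tcp_rot']).as_matrix(); print(M.round(2))
for d in (.01,.02,.03,.04):
  print(d,'wrist y-edges',[proj('wrist',t+[0,0,d]+M[:,1]*e).round(1) for e in (-.011,.011)],
   'scene corners max row',max(proj('scene',t+[0,0,d]+M[:,1]*e+M[:,0]*g)[1] for e in (-.011,.011) for g in (-.0145,.0145)).round(1))
E
```

```text
[[ 0.96 -0.29  0.  ]
 [-0.29 -0.96 -0.  ]
 [ 0.    0.   -1.  ]]
0.01 wrist y-edges [array([253.4, 217.4]), array([253.5, 249. ])] scene corners max row 242.0
0.02 wrist y-edges [array([253.4, 224.1]), array([253.4, 257.2])] scene corners max row 238.7
0.03 wrist y-edges [array([253.3, 231.5]), array([253.4, 266.2])] scene corners max row 235.4
0.04 wrist y-edges [array([253.2, 239.9]), array([253.3, 276.4])] scene corners max row 232.0
```

```bash
python3 - <<'E'
from h import *
print(arm.grip_depth)
t=np.array(arm.observe()['tcp_pos']); 
arm.servo_line([*t[:2],.15],0.2)
arm.move_ptp(fpos(-88,.050,.15),quat(-88))
print(arm.servo_line(fpos(-88,.050,.030),0.12,force_limit=5))
f0=np.mean([arm.observe()['wrist_force'] for _ in range(3)],0)
for th in range(-88,-63,8):
    hit=arm.servo_line(fpos(th,.024,.030),0.07,ori=quat(th),force_limit=6)
    s=arm.observe(); print(th,hit,round(s['time_s'],2),np.round(s['tcp_pos'],4),np.round(np.array(s['wrist_force'])-f0,1))
    if hit: break
w=save('wrist','w4');sc=save('scene','s4')
s=cv2.resize(sc[170:310,160:360],(500,350),interpolation=3); w=cv2.resize(w[:,:],(467,350))[:,:300]
cv2.imwrite('pics/c4.png',np.hstack([s,w])[:,:,::-1])
E
```

```text
0.0187
False
-88 False 12.61 [ 0.4469 -0.3726  0.0298] [-0.1 -0.5  0.4]
-80 False 12.97 [ 0.4613 -0.3745  0.0299] [1.3 0.  1.5]
-72 False 13.34 [ 0.4762 -0.3742  0.0299] [-0.  -0.5 -0.1]
-64 False 13.71 [ 0.491  -0.3719  0.03  ] [ 0.4 -0.9  1.4]
```

View pics/c4.png

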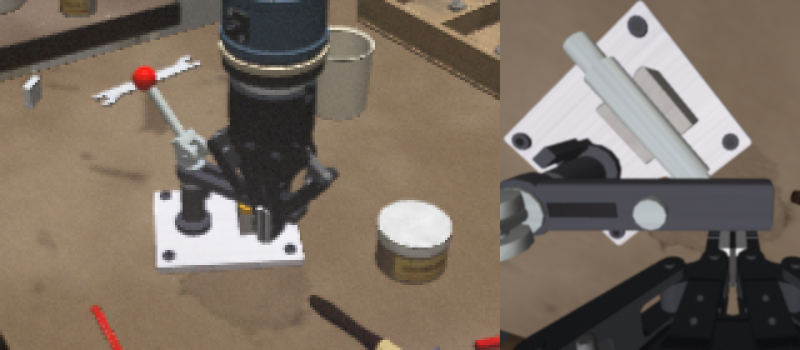

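The strap now follows the fingers and has swung part way. I'll continue to the stop.

```bash
python3 - <<'E'
from h import *
f0=np.mean([arm.observe()['wrist_force'] for _ in range(3)],0)
for th in (-56,-48,-40,-33,-29,-26,-23,-20,-17):
    hit=arm.servo_line(fpos(th,.024,.030),0.06 if th<-35 else .03,ori=quat(th),force_limit=6)
    s=arm.observe(); print(th,hit,round(s['time_s'],2),np.round(s['tcp_pos'],4),np.round(np.array(s['wrist_force'])-f0,1))
    if hit: break
w=save('wrist','w5');sc=save('scene','s5')
a=cv2.resize(sc[170:310,160:360],(400,280),interpolation=3); w=cv2.resize(w,(373,280))
cv2.imwrite('pics/c5.png',np.hstack([a,w])[:,:,::-1])
E
```

```text
-56 False 14.21 [ 0.5055 -0.3675  0.03  ] [0.8 0.9 0.6]
-48 False 14.61 [ 0.5191 -0.3612  0.03  ] [0.8 0.9 1.1]
-40 False 15.01 [ 0.5317 -0.353   0.03  ] [0.5 0.7 2.1]
-33 False 15.6 [ 0.5419 -0.3444  0.03  ] [0.3 0.1 0.9]
-29 False 16.0 [ 0.5472 -0.3388  0.03  ] [ 0.5  0.2 -0. ]
-26 False 16.34 [ 0.5508 -0.3346  0.03  ] [0.8 0.1 1.3]
-23 True 16.55 [ 0.5519 -0.3337  0.0299] [-2.  -4.9  4.5]
```

View pics/c5.png

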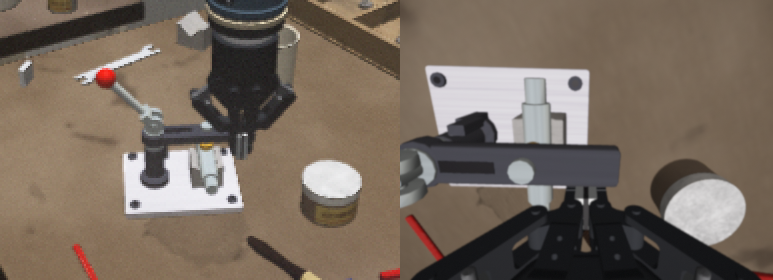

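The strap is at its stop: it is square across the shaft at -25.3°, and the fixture heading was measured at -25.5°. The force rose as it hit. Next I'll back off, lift, and measure the lever.

```bash
python3 - <<'E'
from h import *
arm.servo_line(fpos(-25.3,.060,.030),0.1)
arm.servo_line(fpos(-25.3,.060,.20),0.2)
lev=np.array([-np.cos(np.radians(25.3)),np.sin(np.radians(25.3))])
arm.move_ptp([*(P+.085*lev-[.06,.08]),.30],quat(-64.7))
rays={}
for c in ('wrist','scene','top'):
    save(c,f'{c}6')
    for q,z in (('lever_knob',.165),('lever_pivot',.102),('strap_mark',.0805)):
        for x in pinpoint(c,q)[:1]:
            print(c,q,round(x['confidence'],2),np.round(x['uv'],1),np.round(at_z(c,x['uv'],z),3))
            if x['confidence']>.45: rays.setdefault(q,[]).append(ray(c,x['uv']))
    m=get_image  # colour check of red knob
    im=cv2.imread(f'pics/{c}6.png'); hsv=cv2.cvtColor(im,cv2.COLOR_BGR2HSV)
    k=((hsv[...,0]<6)|(hsv[...,0]>174))&(hsv[...,1]>170)&(hsv[...,2]>90)
    n,l,st,ce=cv2.connectedComponentsWithStats(k.astype(np.uint8)); print([ (np.round(ce[i],1),st[i,2:]) for i in range(1,n) if st[i,4]>25])
for q,r in rays.items():
    if len(r)>1: print(q,tri(r).round(4))
print('pred',P+.0565*lev, arm.observe()['time_s'])
E
```

```text
wrist lever_knob 0.86 [229.   72.3] [ 0.417 -0.243  0.165]
wrist lever_pivot 0.72 [270.6  42.9] [ 0.469 -0.267  0.102]
[(array([493.1,  32.6]), array([ 39,  34, 252], dtype=int32)), (array([501.,  62.]), array([ 23,  22, 141], dtype=int32)), (array([230.7,  70.5]), array([ 23,  24, 425], dtype=int32)), (array([283.1, 164.4]), array([ 45,  27, 156], dtype=int32)), (array([319.4, 185. ]), array([22, 13, 87], dtype=int32))]
scene lever_pivot 0.79 [233.7 231.7] [ 0.46  -0.267  0.102]
scene strap_mark 0.83 [279.4 232.9] [ 0.571 -0.303  0.081]
[(array([212.4, 208.3]), array([10,  9, 65], dtype=int32)), (array([204.3, 304.9]), array([16, 26, 85], dtype=int32)), (array([375.1, 305.2]), array([ 52,   7, 205], dtype=int32)), (array([382.1, 316.9]), array([ 49,  16, 211], dtype=int32)), (array([216.3, 326.9]), array([11, 17, 66], dtype=int32)), (array([137. , 338.8]), array([ 9, 11, 65], dtype=int32))]
top lever_knob 0.56 [272.7 242.1] [ 0.411 -0.247  0.165]
top lever_pivot 0.86 [281.4 223.6] [ 0.467 -0.273  0.102]
top strap_mark 0.55 [295.5 186.6] [ 0.576 -0.314  0.081]
[(array([372.9, 166.9]), array([16, 32, 55], dtype=int32)), (array([384. , 171.1]), array([ 7, 34, 67], dtype=int32)), (array([271. , 239.2]), array([ 7,  7, 40], dtype=int32))]
lever_knob [ 0.413  -0.2456  0.1824]
lever_pivot [ 0.4651 -0.269   0.1033]
strap_mark [ 0.5699 -0.3116  0.0876]
pred [ 0.41591934 -0.24285428] 19.7083
```

```bash
python3 - <<'E'
from h import *
print(tri([ray('wrist',(230.7,70.5)),ray('scene',(212.4,208.3)),ray('top',(271,239.2))]).round(4), at_z('wrist',(230.7,70.5),.167).round(4))
lev=np.array([-np.cos(np.radians(25.3)),np.sin(np.radians(25.3))])
k=P+.0565*lev
arm.move_ptp([*k,.20],quat(-25.3))
arm.wait(.2)
hit=arm.servo_line([*k,.125],0.04,force_limit=3.5)
s=arm.observe(); print(hit,round(s['time_s'],2),np.round(s['tcp_pos'],4),np.round(s['wrist_force'],1))
w=save('wrist','w7');sc=save('scene','s7')
a=cv2.resize(sc[150:290,140:340],(400,280),interpolation=3); w=cv2.resize(w,(373,280))
cv2.imwrite('pics/c7.png',np.hstack([a,w])[:,:,::-1])
E
```

```text
[ 0.4182 -0.2432  0.1694] [ 0.419  -0.2439  0.167 ]
True 21.81 [ 0.4146 -0.2422  0.1452] [-4.4  2.1  6.5]
```

View pics/c7.png

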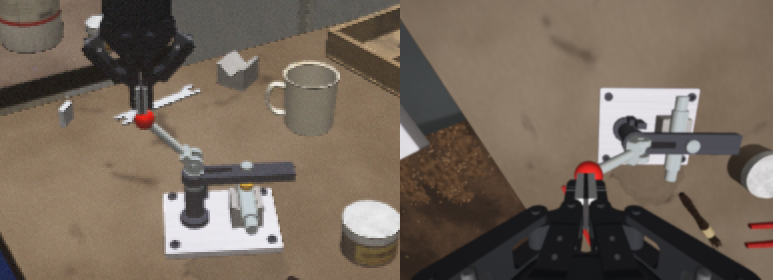

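The fingertip is on the knob, with contact at reported z 0.145. That puts the tip about 33 mm behind the TCP, which agrees with the picture estimate. I'll follow the knob's arc down.

```bash
python3 - <<'E'
from h import *
lev=np.array([-np.cos(np.radians(25.3)),np.sin(np.radians(25.3))])
d=.033
for e in (44,36,28,20,13,7,2,-2,-5):
    a=np.radians(e)
    hit=arm.servo_line([*(P+(.085*np.cos(a)+.001)*lev),.102+.085*np.sin(a)+.012-d],0.05 if e>10 else .03,force_limit=14)
    s=arm.observe(); print(e,hit,round(s['time_s'],2),np.round(s['tcp_pos'],4),np.round(s['wrist_force'],1))
    if hit: break
w=save('wrist','w8');sc=save('scene','s8')
a=cv2.resize(sc[150:290,140:340],(400,280),interpolation=3); w=cv2.resize(w,(373,280))
cv2.imwrite('pics/c8.png',np.hstack([a,w])[:,:,::-1])
E
```

```text
44 True 22.12 [ 0.4103 -0.2402  0.1406] [-2.6  1.5  2.8]
```

View pics/c8.png

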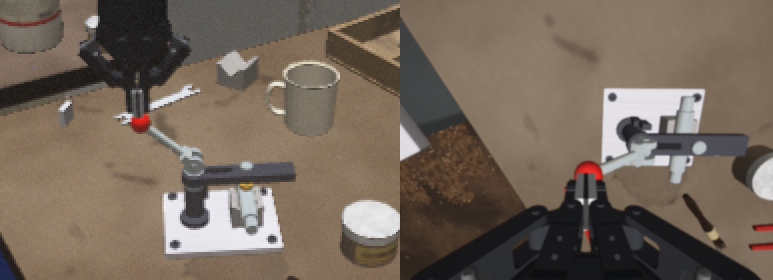

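```bash
python3 - <<'E'
from h import *
lev=np.array([-np.cos(np.radians(25.3)),np.sin(np.radians(25.3))])
d=.033; hits=0
for e in (42,37,32,26,20,14,9,5,2,0,-2,-4):
    a=np.radians(e); tgt=[*(P+(.085*np.cos(a)-.001)*lev),.102+.085*np.sin(a)+.012-d]
    hit=arm.servo_line(tgt,0.025,force_limit=14)
    s=arm.observe(); print(e,hit,round(s['time_s'],2),np.round(s['tcp_pos'],4),np.round(s['wrist_force'],1))
    if hit:
        hits+=1
        if hits>2 or e<6: break
w=save('wrist','w9');sc=save('scene','s9')
a=cv2.resize(sc[150:290,140:340],(400,280),interpolation=3); w=cv2.resize(w,(373,280))
cv2.imwrite('pics/c9.png',np.hstack([a,w])[:,:,::-1])
E
```

```text
42 True 22.43 [ 0.4102 -0.2401  0.1379] [ 1.1 -0.5 -0.2]
37 False 22.88 [ 0.4065 -0.2384  0.132 ] [-0.  -0.2 -0.8]
32 False 23.32 [ 0.4028 -0.2366  0.1259] [-0.3 -0.2 -0.3]
26 False 23.83 [ 0.3989 -0.2348  0.1182] [-0.   0.3 -0.2]
20 False 24.34 [ 0.3957 -0.2333  0.11  ] [-0.9  0.1 -0.8]
14 False 24.85 [ 0.3933 -0.2322  0.1015] [ 0.1 -0.3 -0.3]
9 False 25.3 [ 0.3919 -0.2315  0.0941] [ 0.1 -0.7  0.4]
5 False 25.68 [ 0.3913 -0.2312  0.0882] [0.4 0.9 0.4]
2 False 26.01 [ 0.391  -0.2311  0.0838] [ 0.2 -0.4 -0. ]
0 False 26.27 [ 0.3912 -0.2312  0.0812] [-2.5  1.3  7.8]
-2 True 26.48 [ 0.3912 -0.2312  0.0792] [-7.   4.2 28.6]
```

View pics/c9.png

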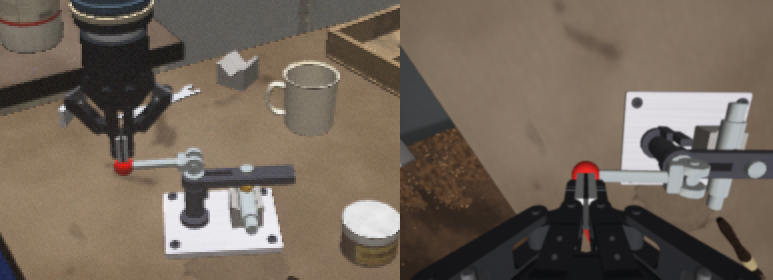

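The lever is level, and the force rose sharply at its stop. I'll retreat straight up and check everything.

```bash
python3 - <<'E'
from h import *
t=np.array(arm.observe()['tcp_pos'])
arm.servo_line([*t[:2],.20],0.12)
arm.move_ptp([.33,-.31,.30],quat(-64.7))
lev=np.array([-np.cos(np.radians(25.3)),np.sin(np.radians(25.3))])
print('level knob',P+.085*lev)
for c,z0 in (('wrist',.102),('scene',.102),('top',.102)):
    im=save(c,f'{c}10')
    for q,z in (('lever_knob',.102),('strap_mark',.0755),('shaft',.046),('screw_tin',0),('marker_black',0),('enamel_mug',0),('v_block_spare',0)):
        for x in pinpoint(c,q)[:1]: print(c,q,round(x['confidence'],2),np.round(x['uv'],1),np.round(at_z(c,x['uv'],z),3))
    hsv=cv2.cvtColor(im,cv2.COLOR_RGB2HSV); k=((hsv[...,0]<6)|(hsv[...,0]>174))&(hsv[...,1]>170)&(hsv[...,2]>90)
    n,l,st,ce=cv2.connectedComponentsWithStats(k.astype(np.uint8)); e=proj(c,np.array([*(P+.085*lev),.102]))
    print(c,'red',[(np.round(ce[i],1),st[i,4]) for i in range(1,n) if np.linalg.norm(ce[i]-e)<20 and st[i,4]>15],'expected',e.round(1))
print(arm.observe()['time_s'],arm.observe()['wrist_force'])
w=cv2.imread('pics/wrist10.png'); s=cv2.imread('pics/scene10.png')
cv2.imwrite('pics/c10.png',np.hstack([cv2.resize(s[180:300,170:350],(400,267),interpolation=3),cv2.resize(w[0:200,180:480],(400,267))]))
E
```

```text
level knob [ 0.39015298 -0.23067458]
wrist lever_knob 0.81 [216.   94.5] [ 0.389 -0.23   0.102]
wrist shaft 0.82 [313.5  21.6] [ 0.525 -0.303  0.046]
wrist marker_black 0.89 [347.7 166.1] [ 0.376 -0.463  0.   ]
wrist red [(array([217.1,  92.3]), np.int32(260))] expected [216.5  94.2]
scene lever_knob 0.66 [203.9 232.2] [ 0.397 -0.232  0.102]
scene strap_mark 0.69 [200.2 234.1] [ 0.4   -0.2    0.076]
scene shaft 0.59 [265.2 249.6] [ 0.528 -0.305  0.046]
scene screw_tin 0.79 [323.1 273.6] [ 0.633 -0.41   0.   ]
scene marker_black 0.72 [245.3 328.2] [ 0.38  -0.462  0.   ]
scene enamel_mug 0.62 [288.9 212.9] [ 0.72  -0.138  0.   ]
scene v_block_spare 0.72 [260.6 190.7] [0.717 0.023 0.   ]
scene red [(array([201.1, 231.3]), np.int32(61))] expected [201.1 232.7]
top lever_knob 0.42 [267.4 251.4] [ 0.391 -0.235  0.102]
top strap_mark 0.75 [295.  188.7] [ 0.571 -0.313  0.075]
top shaft 0.45 [289.3 207.6] [ 0.521 -0.299  0.046]
top screw_tin 0.9 [325.3 171.7] [ 0.643 -0.415  0.   ]
top enamel_mug 0.93 [238.  145.2] [ 0.725 -0.142  0.   ]
top v_block_spare 0.92 [185.2 148.4] [0.712 0.023 0.   ]
top red [(array([265.1, 251.2]), np.int32(38))] expected [265.7 251.5]
29.575 [ 0.15224943 -0.01565611 -0.12812307]
```

View pics/c10.png

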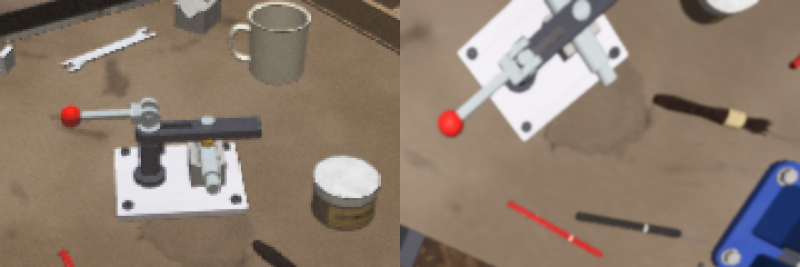

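```bash
python3 -c "
from h import *
order.close_job(); print(arm.observe()['time_s'])"
```

```text
the job is handed in; nothing more can be done
the job is handed in; nothing more can be done
```

I swung the strap over the shaft to its stop with the lever still up, then pushed the cam lever down until it was level. The job was handed in at about 30 s of the 48 s, with the arm clear of everything.

**What the last checks showed**
- **Strap:** it sits square across the shaft. It met its stop at about -25.3°, against a fixture heading of about -25.5° measured from the pictures.
- **Lever:** the knob is within a few millimetres of its level position in all three cameras. In the scene and wrist cameras it read 1.5–2 pixels high, which I put down to highlights on the ball.
- **Shaft and loose things:** the shaft was found where it started, within the measuring error. The marker and spare V-block were within 1 cm. The mug and tin moved up to 14 mm and 10 mm in one camera, which I took as measuring error because the arm never went near them. I did not re-measure the spanner or gauge block, but the spanner looked undisturbed in the last picture.

**What went less smoothly**
- **First swing:** it missed, because the shut fingertips end about 34 mm behind the reported tool point, so they passed over the strap. The pictures showed nothing had moved, and I repeated it lower.
- **Lever push:** the force limit stopped it twice early, and mid-stroke I read almost no force, so the lever may have run ahead of the finger. At its stop the fingertip force peaked at about 29 N, firmer than I intended.
- **Pad force:** I could not measure it. I infer it from the lever being at its stop.

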